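# Feel along the screw heads of the sprung flap

### The arm

A 6-joint arm with a two-finger parallel gripper is mounted at the origin on the work surface. World frame = base frame: x ahead of the robot, y to its left, z up, the work surface at z = 0. Lengths are in m, angles in degrees, forces in N, time in s.
With the tool pointing down it reaches from about 0.325 to 0.85 m from the base axis. Payload 4.4 kg.
Tool frame: the origin (TCP) lies midway between the tips of the shut fingers; the grasp point (between the pads) lies 19 mm behind it; z points along the fingers, y is the line along which they close (so a half turn about z gives the same grasp; the last joint's range is limited). The gripper opens to 94 mm and grips with 3 to 60 N. Pads are 16 mm wide; open, the fingers measure 119 mm over their backs; the gripper's body (75 mm by 177 mm) begins 78 mm behind the grasp point.
Start: joints at [-78.237, 11.837, 88.321, -0, 79.842, -8.623], TCP at [0.2, -0.539, 0.168] pointing down, gripper open.
Joint ranges: [-156.59, 156.59], [-49.26, 127.26], [12.9, 141.05], [-63.56, 243.56], [4.71, 150.69], [-161.64, 161.64]. Speed limits (degrees/s): [159.86, 159.86, 180, 180, 180, 180].

### API

Orientations are given as [roll, pitch, yaw] about the fixed x, y, z axes, in that order (R = Rz(yaw) Ry(pitch) Rx(roll)).
In Python, from cell import manip, grab_frame, camera_model gives the robot as it stands.
- The arm moves only by the shell command python3 -m creep 'ROWS' [FORCE]. ROWS is JSON, one flat list of numbers, 7 for each row, row after row: the shift along the tool's x, y, z in mm, then the turn, a rotation vector about the tool's x, y, z in rad, then the closure in counts, from 0 (fully open) to 255 (shut). A call has 1 to 10 rows; each row is the pose to reach, as a shift and turn from the pose commanded when the call began, along the tool's axes at that moment; what a row does not reach only later rows make up. A row lasts 1/8 s, in which the tool goes at most 62.5 mm and 10.7 degrees, less where a joint would pass 70% of its speed; a pose out of reach is approached as far as the arm can. A call with a gripper value outside its range is refused whole. The fingers move at their own pace and stop on an object; FORCE is the grip in N (left out, the last holds). Time passes only in rows, so rows that repeat a pose let the fingers close. It gives the time, the measured TCP pose, the force, the opening and the grip force at its end, in the units of the state.
- manip.get_obs(): the state, without advancing time (a new reading comes with each control period).
- grab_frame(name): name is "scene" or "top" or "wrist"; returns (picture, depth): 400x640x3 uint8, red, green, blue; 400x640 float32, m along the optical axis (not along the pixel's ray), 0 where there is no reading.
- camera_model(name): a dict with "K" (3x3 intrinsics, pixels), "R" (3x3) and "t" (3): a world point X has camera coordinates R X + t; the wrist camera has in their place "tool_from_camera" (4x4, takes a point from camera to tool coordinates, whose origin is the TCP and whose axes are the flange's). Camera axes: x right, y down, z forward; pixel columns grow to the right and rows downward; lengths in m; the calibration is good to about 2 mm. The wrist camera is an equidistant fisheye: a pixel r from the principal point sees the ray r / f radians off the axis. A picture is of the moment at which its call begins: read the wrist's pose just before it. camera_model takes no time and is no camera call.
- manip.job_done(): hands the job in; it is judged then, once.
The state is a dict: "time_s": time; "q": joint angles; "dq": joint speeds; "tau": joint torques, N m; "position": TCP position; "ee_rot": TCP orientation; "contact_force": force on the tool from outside, world axes, zero at the start; "torque": the same for the moment, N m; "grip_width": finger opening in m; "gripper_force": force on a finger pad.
Only numpy, scipy, OpenCV 4.12 (cv2) and the standard library are available. Lean on these libraries where they do the work, as an engineer would, in place of code of your own. Each camera call takes 0.05 s, during which the arm holds its last target. There are 200 camera calls.

### The job

Check the six domed screw heads along the curved edge of the sprung plywood flap: with a fingertip, follow the curve and touch each head lightly in turn, beginning at the end of the row on the copper bob's side and going on to the other end, then come away so that the flap is level again. Press only lightly, never pushing the flap right down to its stop, and do not lift it. Grip nothing, do not touch the knob, and leave the loose things where they are.

Things in the scene. Friction and masses are not known exactly. Their poses are not given: they have to be found in the camera images.
- plinth: Low terrazzo-grey plinth, 270 (x) by 440 (y) by 55 mm high, fixed to the bench, with a recess in its top. Origin: centre of the recess region on the bench surface (z = 0); x points from the flap's curved free edge towards its hinge, y along the hinge. The front face is at x = -140, the back at +130, the sides at y = +-220.
- flap (a joint): Hinge of the plywood flap, rad. 0 (within 0.005) = level, at rest; positive = free edge lifted; negative = pressed down, stop at -0.15. A spring of 14 N m/rad holds it level: pressed on the screw heads it gives about 1 mm per 0.5 N in the middle of the row, 1 mm per 0.8 N at its ends, and springs back. Hinge line: plinth x = +90 mm, z = 69 mm.
- flap_edge (a point): Middle of the flap's bowed free edge, on its top face: plinth x = -100 mm, 75 mm above the bench when level, 20 mm above the plinth's rim (the front rim lies below and beyond it). The flap is 12 mm ply, 320 mm wide along y; at its corners the edge has drawn back to plinth x = -40 mm. Axes as the flap's: z out of the top face.
- knob: Ivory-coloured round knob, 32 mm across, 28 mm high, fixed on the flap at plinth x = +15, y = 0 (95 mm behind the middle of the screw row). Origin: centre of its foot. Not to be touched.
- stud0: Steel domed screw head on the flap, 18 mm across, standing 3 mm above the ply; origin: centre of its underside, z up. Place in the row: plinth y = -130 mm, 20 mm in from the bowed free edge. Heads stud0 to stud5 stand 52 mm apart along y; neighbours in this order.
- stud1: Steel domed screw head on the flap, 18 mm across, standing 3 mm above the ply; origin: centre of its underside, z up. Place in the row: plinth y = -78 mm, 20 mm in from the bowed free edge.
- stud2: Steel domed screw head on the flap, 18 mm across, standing 3 mm above the ply; origin: centre of its underside, z up. Place in the row: plinth y = -26 mm, 20 mm in from the bowed free edge.
- stud3: Steel domed screw head on the flap, 18 mm across, standing 3 mm above the ply; origin: centre of its underside, z up. Place in the row: plinth y = +26 mm, 20 mm in from the bowed free edge.
- stud4: Steel domed screw head on the flap, 18 mm across, standing 3 mm above the ply; origin: centre of its underside, z up. Place in the row: plinth y = +78 mm, 20 mm in from the bowed free edge.
- stud5: Steel domed screw head on the flap, 18 mm across, standing 3 mm above the ply; origin: centre of its underside, z up. Place in the row: plinth y = +130 mm, 20 mm in from the bowed free edge.
- bob: Copper pendulum bob, squat, 36 mm across, 54 mm high with its wire eye, standing loose on the bench about 45 mm outside one side of the plinth: it marks the end of the screw row to begin at (plinth y negative: the stud0 end; y positive: the stud5 end). Origin: centre of its underside.
- hanger: Nickel weight hanger, loose: 38 mm disc foot, thin stem and hook, 103 mm high, standing beside the other side of the plinth. Origin: centre of its underside.
- mass_a: Larger grey iron slotted mass, loose, 48 mm across, 12 mm thick, lying on the bench in front of the plinth. Origin: centre of its underside.
- mass_b: Smaller grey iron slotted mass, loose, 40 mm across, 12 mm thick, lying on the plinth's rim near the hinge, at its -y side. Origin: centre of its underside.
- pulley: Grey plastic pulley wheel, loose, 48 mm across, 18 mm high, lying on the bench in front of the plinth. Origin: centre of its underside.
- bosshead: Aluminium boss head clamp, loose, 30 by 45 by 26 mm with a thumbscrew, lying in front of the plinth to its +y side. Origin: centre of its underside.

How it is judged (in metres and radians):
On the way, in this order (a step that is already met when the one before it is completed fails the run):
1. a finger touches the first screw head, counted from the bob's end (((y of bob in the frame of plinth below 0 m and contact force between the fingers and stud0 above 0.2 N) or (y of bob in the frame of plinth above 0 m and contact force between the fingers and stud5 above 0.2 N))), for 0.05 s.
2. a finger touches the second screw head, counted from the bob's end (((y of bob in the frame of plinth below 0 m and contact force between the fingers and stud1 above 0.2 N) or (y of bob in the frame of plinth above 0 m and contact force between the fingers and stud4 above 0.2 N))), for 0.05 s.
3. a finger touches the third screw head, counted from the bob's end (((y of bob in the frame of plinth below 0 m and contact force between the fingers and stud2 above 0.2 N) or (y of bob in the frame of plinth above 0 m and contact force between the fingers and stud3 above 0.2 N))), for 0.05 s.
4. a finger touches the fourth screw head, counted from the bob's end (((y of bob in the frame of plinth below 0 m and contact force between the fingers and stud3 above 0.2 N) or (y of bob in the frame of plinth above 0 m and contact force between the fingers and stud2 above 0.2 N))), for 0.05 s.
5. a finger touches the fifth screw head, counted from the bob's end (((y of bob in the frame of plinth below 0 m and contact force between the fingers and stud4 above 0.2 N) or (y of bob in the frame of plinth above 0 m and contact force between the fingers and stud1 above 0.2 N))), for 0.05 s.
6. a finger touches the last screw head, counted from the bob's end (((y of bob in the frame of plinth below 0 m and contact force between the fingers and stud5 above 0.2 N) or (y of bob in the frame of plinth above 0 m and contact force between the fingers and stud0 above 0.2 N))), for 0.05 s.
At the end, for the whole second after the job is handed in: All six heads have been touched in order from the bob's end (over 0.2 N each), the flap is level again within 0.02 rad, and every loose thing is at rest within 12 mm of where it was (value of joint flap between -0.02 and 0.02 rad and distance of each of bob, hanger, mass_a, mass_b, pulley, bosshead from where it was at the start of the episode below 0.012 m and linear speed of each of bob, hanger, mass_a, mass_b, pulley, bosshead below 0.02 m/s).
It fails at once if the flap is pushed down close to its stop (below -0.13 rad) (value of joint flap below -0.13 rad).
It fails at once if the flap is lifted (above 0.05 rad) (value of joint flap above 0.05 rad).
It fails at once if the knob is touched (contact force between any of the arm, the fingers and knob above 0.5 N).
It fails at once if a loose thing is moved or lifted by more than 12 mm (distance of any of bob, hanger, mass_a, mass_b, pulley, bosshead from where it was at the start of the episode above 0.012 m).
It also fails if it takes over 45 s, if anything falls off the work surface, if the arm or the gripper's body presses on something with over 40 N, if the wrist force passes 120 N, or if a joint passes its speed limit or range.

## Working session

There is one attempt and no reset: what is moved stays moved. The work goes in short steps, Python scripts to look and compute and a shell command to move; the robot and the scene stay as the last step left them, time stands still between calls to the robot, and variables do not carry over. Pictures are saved under pics/ and viewed, at most 10 in all, crops included, and the job is handed in when it is done.

```bash
ls; mkdir -p pics; python3 - <<'E'
from cell import manip,grab_frame,camera_model
import cv2,numpy as np
o=manip.get_obs();print(o)
for n in("scene","top"):
    p,d=grab_frame(n);cv2.imwrite(f"pics/{n}0.png",p[:,:,::-1]);np.savez(f"pics/{n}0.npz",p=p,d=d)
    m=camera_model(n);print(n,m)
E
```

```text
pics
{'time_s': 0.0, 'q': array([-7.82358105e+01,  1.18840086e+01,  8.84045145e+01, -3.05015623e-03,
        7.98406300e+01, -8.62245281e+00]), 'dq': array([ 0.00822416, -0.02025006, -0.07167704,  0.0150653 , -0.05186609,
       -0.01892694]), 'tau': array([-7.73794436e-04, -3.70879519e+01, -2.81418622e+01,  6.97942916e-02,
        3.62647721e-02, -1.73142384e-04]), 'position': array([ 0.20009533, -0.53811039,  0.16679565]), 'ee_rot': array([-1.79871857e+02, -1.63957890e-02,  2.03871653e+01]), 'contact_force': array([ 0.38616919, -0.60687093, -0.07445941]), 'torque': array([-2.50898826e-02, -5.20122974e-05, -2.86074529e-02]), 'gripper_force': 0.0, 'grip_width': 0.0942403642110521}
scene {'K': array([[494.10318738,   0.        , 312.42959725],
       [  0.        , 494.10318738, 206.04345241],
       [  0.        ,   0.        ,   1.        ]]), 'R': array([[-0.43177851,  0.90194348, -0.00807947],
       [ 0.61781037,  0.2892082 , -0.73121061],
       [-0.657174  , -0.3207126 , -0.68210392]]), 't': array([ 0.23887727, -0.31584469,  1.4624904 ])}
top {'K': array([[446.75863009,   0.        , 316.32541528],
       [  0.        , 446.75863009, 193.08244243],
       [  0.        ,   0.        ,   1.        ]]), 'R': array([[ 1.31771056e-05, -9.99767433e-01, -2.15656913e-02],
       [-9.99042873e-01,  9.30158862e-04, -4.37318247e-02],
       [ 4.37417136e-02,  2.15456265e-02, -9.98810517e-01]]), 't': array([0.02551794, 0.57634159, 0.99301274])}
```

View pics/top0.png

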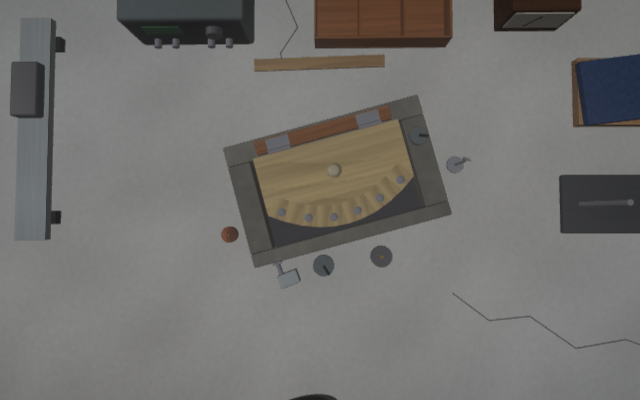

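View pics/scene0.png

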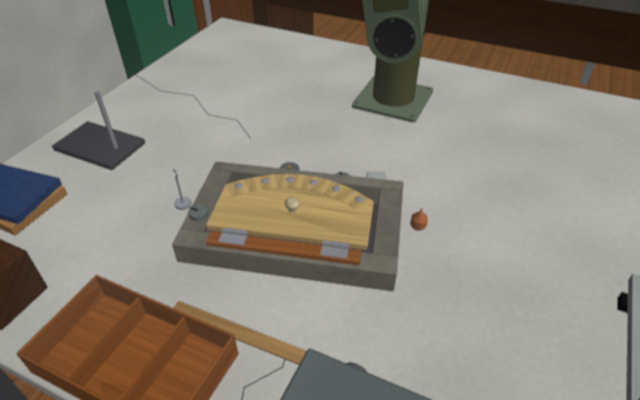

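The bob (230,234) stands on the left (+y) side of the plinth, so the row begins at stud5 (282,212) and ends at stud0 (400,179). Next I measure the heads.

```bash
cat > h.py <<'E'
import numpy as np,cv2
from cell import camera_model
def ray(n,uv,z):
    m=camera_model(n);K,R,t=m["K"],m["R"],m["t"];c=-R.T@t
    d=R.T@np.linalg.inv(K)@np.r_[uv,1];return c+d*(z-c[2])/d[2]
E
python3 - <<'E'
from h import *
for n,seeds in (("top",[(282,212),(308,217),(334,217),(357,210),(380,198),(400,179)]),("scene",[(360,199),(336,188),(313,183),(290,180),(266,181),(239,187)])):
    f=np.load(f"pics/{n}0.npz");p=f["p"];d=f["d"]
    b=p.astype(int); sat=b.max(2)-b.min(2)
    mask=((sat<32)&(b.max(2)>60)).astype(np.uint8)
    k,l,s,c=cv2.connectedComponentsWithStats(mask)
    P=[]
    for q in seeds:
        sel=[i for i in range(1,k) if s[i,4]<120]
        i=min(sel,key=lambda i:np.hypot(*(c[i]-q)))
        X=ray(n,c[i],.0765);P.append(X)
        print(n,q,c[i].round(1),s[i,4],X.round(4),"depth",round(float(d[int(c[i][1]+.5),int(c[i][0]+.5)]),4))
    P=np.array(P)
    # rigid 2D fit to model, studs 5..0
    y=np.array([130,78,26,-26,-78,-130])/1e3;R=.24333
    for nm,xm in (("x-inset",-.1+R-np.sqrt(R*R-y*y)+.02),("radial",-.1+R-np.sqrt((R-.02)**2-y*y))):
        M=np.c_[xm,y];a=M-M.mean(0);e=P[:,:2]-P[:,:2].mean(0)
        th=np.arctan2((a[:,0]*e[:,1]-a[:,1]*e[:,0]).sum(),(a*e).sum())
        Q=np.array([[np.cos(th),-np.sin(th)],[np.sin(th),np.cos(th)]])
        t=P[:,:2].mean(0)-Q@M.mean(0);F=M@Q.T+t
        print(nm,np.degrees(th),t,"res mm",(1e3*(P[:,:2]-F)).round(1).tolist());print(F.round(4).tolist())
print("bob",ray("top",(230,234),.02))
E
```

```text
top (282, 212) [281. 212.] 69 [0.5337 0.0984 0.0765] depth 0.9403
top (308, 217) [308.  217.1] 68 [0.5231 0.0413 0.0765] depth 0.9398
top (334, 217) [333.6 216.4] 67 [ 0.5244 -0.0125  0.0765] depth 0.9395
top (357, 210) [357.1 210. ] 68 [ 0.538  -0.0617  0.0765] depth 0.9376
top (380, 198) [379.6 197.5] 67 [ 0.5642 -0.1091  0.0765] depth 0.939
top (400, 179) [400.  179.1] 67 [ 0.6029 -0.1522  0.0765] depth 0.9403
x-inset 15.402646107250261 [ 0.60816203 -0.01595949] res mm [[0.9, 0.3], [0.4, -0.1], [-1.1, -0.7], [-1.3, 0.2], [0.0, -0.1], [1.1, 0.4]]
[[0.5328, 0.0981], [0.5227, 0.0414], [0.5255, -0.0118], [0.5393, -0.0619], [0.5641, -0.109], [0.6018, -0.1525]]
radial 15.402821337688263 [ 0.60641116 -0.01644165] res mm [[-1.3, -0.3], [0.9, 0.1], [0.6, -0.3], [0.3, 0.6], [0.6, 0.1], [-1.1, -0.2]]
[[0.535, 0.0987], [0.5221, 0.0412], [0.5238, -0.0122], [0.5377, -0.0624], [0.5636, -0.1092], [0.6041, -0.1519]]
scene (360, 199) [358.7 198.9] 34 [0.5321 0.0974 0.0765] depth 1.0266
scene (336, 188) [335.7 188.1] 34 [0.5209 0.0402 0.0765] depth 1.0507
scene (313, 183) [313.  181.9] 31 [ 0.5229 -0.0126  0.0765] depth 1.0695
scene (290, 180) [289.8 179.1] 33 [ 0.5357 -0.0625  0.0765] depth 1.0776
scene (266, 181) [264.9 180.3] 33 [ 0.5624 -0.1096  0.0765] depth 1.0751
scene (239, 187) [238.5 185.2] 32 [ 0.6007 -0.1532  0.0765] depth 1.0632
x-inset 15.309219979227647 [ 0.60626735 -0.01681038] res mm [[1.0, 0.0], [-0.0, -0.5], [-0.7, -0.1], [-1.6, 0.2], [0.3, 0.2], [1.0, 0.2]]
[[0.5311, 0.0974], [0.5209, 0.0407], [0.5236, -0.0125], [0.5373, -0.0626], [0.5621, -0.1098], [0.5997, -0.1534]]
radial 15.307162320031637 [ 0.60451633 -0.01729197] res mm [[-1.2, -0.6], [0.6, -0.3], [0.9, 0.4], [0.0, 0.6], [0.8, 0.3], [-1.2, -0.4]]
[[0.5333, 0.098], [0.5203, 0.0405], [0.522, -0.0129], [0.5357, -0.0631], [0.5615, -0.1099], [0.6019, -0.1528]]
bob [0.48464357 0.21816426 0.02      ]
```

```bash
python3 -m creep '[27,-24,0,0,0,0,255, 64,-58,0,0,0,0,255, 101,-91,0,0,0,0,255, 139,-125,0,0,0,0,255, 176,-159,0,0,0,0,255, 214,-192,0,0,0,0,255, 251,-226,0,0,0,0,255, 288,-260,0,0,0,0,255, 326,-293,0,0,0,0,255, 363,-327,0,0,0,0,255]' 5 && python3 -m creep '[38,-34,0,0,0,0,255, 76,-68,5,0,0,0,255, 114,-103,10,0,0,0,255, 145,-131,20,0,0,0,255, 163,-147,30,0,0,0,255, 171,-154,40,0,0,0,255, 171,-154,45,0,0,0,255, 171,-154,50,0,0,0,255, 171,-154,50,0,0,0,255, 171,-154,50,0,0,0,255]'
```

```text
time_s: 1.35
position: [0.427, -0.1044, 0.1677]
ee_rot: [-180.0, 0.0, 20.4]
contact_force: [-0.2, 0.5, 0.6]
grip_width: 0.0004
gripper_force: 0.0
time_s: 2.6
position: [0.5335, 0.0973, 0.1184]
ee_rot: [180.0, -0.0, 20.3]
contact_force: [-0.3, -0.4, -0.4]
grip_width: 0.0006
gripper_force: 0.0
```

```bash
python3 - <<'E'
from cell import manip,grab_frame
import cv2
o=manip.get_obs();print({k:o[k] for k in("time_s","position","ee_rot","contact_force","grip_width")})
for n in("top","scene"):
    p,d=grab_frame(n);p=p[:,:,::-1]
    cv2.imwrite(f"pics/{n}1.png",p)
s=cv2.imread("pics/scene1.png")[120:270,260:460];cv2.imwrite("pics/scene1c.png",cv2.resize(s,None,fx=4,fy=4))
E
```

```text
{'time_s': 2.6, 'position': array([0.5334882 , 0.09727251, 0.11841375]), 'ee_rot': array([ 1.79981792e+02, -4.04384922e-02,  2.03279780e+01]), 'contact_force': array([-0.31009254, -0.35564381, -0.39142821]), 'grip_width': 0.0006465761252989341}
```

View pics/scene1c.png

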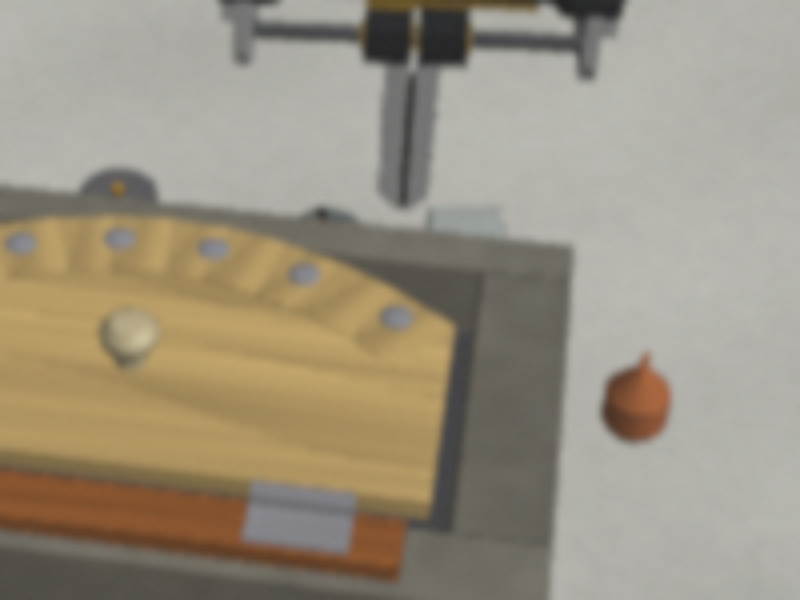

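```bash
python3 -m creep '[0,0,10,0,0,0,255, 0,0,20,0,0,0,255, 0,0,30,0,0,0,255, 0,0,34,0,0,0,255, 0,0,36,0,0,0,255, 0,0,38,0,0,0,255, 0,0,40,0,0,0,255, 0,0,40,0,0,0,255]'
```

```text
time_s: 3.7
position: [0.5333, 0.0979, 0.078]
ee_rot: [180.0, -0.0, 20.4]
contact_force: [0.3, -0.2, -1.0]
grip_width: 0.0005
gripper_force: 0.0
```

The fingers are shut and directly above stud5 (crop 397,317). There is no clear contact at z = 78 mm, so I press a few mm further.

```bash
python3 -m creep '[0,0,1,0,0,0,255, 0,0,2,0,0,0,255, 0,0,3,0,0,0,255, 0,0,4,0,0,0,255, 0,0,4,0,0,0,255, 0,0,4,0,0,0,255]'; python3 - <<'E'
from cell import manip,grab_frame
import numpy as np,cv2
f=[manip.get_obs()["contact_force"]]
for i in range(3):
    p,d=grab_frame("scene");f.append(manip.get_obs()["contact_force"])
print(np.round(f,1))
s=p[120:270,260:460,::-1];cv2.imwrite("pics/scene2c.png",cv2.resize(s,None,fx=4,fy=4))
# next moves in tool axes
S=np.array([[.533,.098],[.522,.0408],[.5235,-.0125],[.537,-.0622],[.5633,-.1094],[.602,-.1527]])
c,s=np.cos(np.radians(20.386)),np.sin(np.radians(20.386))
D=np.diff(S,axis=0)*1e3;print((D@np.array([[c,s],[s,-c]])).round(1))
E
```

```text
time_s: 4.45
position: [0.5333, 0.0979, 0.0739]
ee_rot: [180.0, 0.0, 20.4]
contact_force: [0.1, 1.0, -0.5]
grip_width: 0.0002
gripper_force: 0.0
[[ 0.1  1.  -0.5]
 [-0.8 -0.6 -0.3]
 [ 0.8 -0.1 -0.3]
 [-0.5  0.4 -0. ]]
[[-30.2  49.8]
 [-17.2  50.5]
 [ -4.7  51.3]
 [  8.2  53.4]
 [ 21.2  54.1]]
```

View pics/scene2c.png

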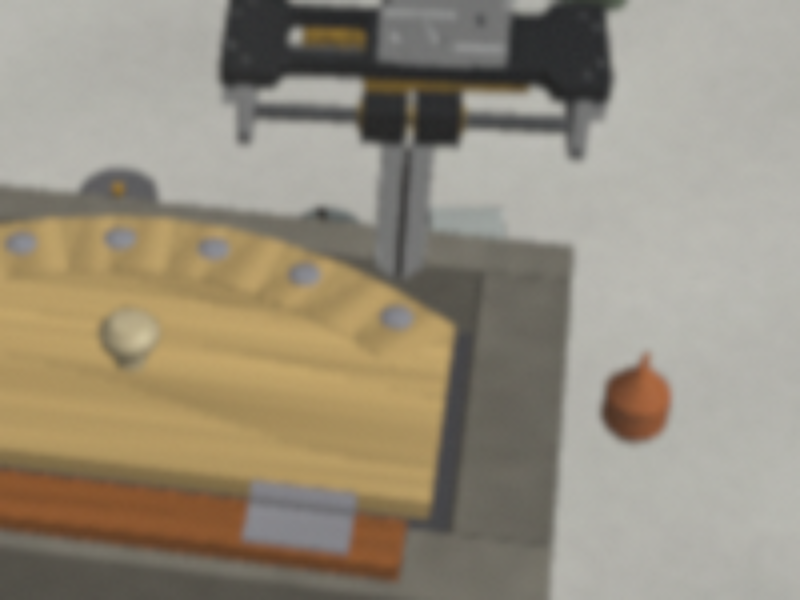

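The scene crop shows the fingertip at full-frame (361,188), yet stud5 is at (359,199) and still uncovered. The tip isn't on the head although the TCP reads on it. I check where the tip really is, using scene depth and the wrist view.

```bash
python3 - <<'E'
from h import *
from cell import manip,grab_frame
o=manip.get_obs();print(o["position"],o["q"].round(2))
p,d=grab_frame("scene");m=camera_model("scene");K,R,t=m["K"],m["R"],m["t"]
f=np.load("pics/scene0.npz")
def pt(u,v,d):return (R.T@(np.linalg.inv(K)@[u,v,1]*d[v,u]-t)).round(4)
for v in range(160,200,3):
    print(v,[(u,pt(u,v,d).tolist()) for u in (357,364)])
print("stud0 pic",pt(359,199,f["d"]),"flap",pt(340,210,f["d"]),"bench",pt(450,150,f["d"]))
x=K@(R@o["position"]+t);print("TCP proj",x/x[2])
w,wd=grab_frame("wrist");cv2.imwrite("pics/w1.png",w[:,:,::-1]);np.savez("pics/w1.npz",p=w,d=wd);print(camera_model("wrist"))
E
```

```text
[0.53334314 0.09790185 0.07401126] [ 1.26 13.44 98.23 -0.   68.33 70.87]
160 [(357, [0.5455, 0.0927, 0.1863]), (364, [0.541, 0.1052, 0.1873])]
163 [(357, [0.5458, 0.0932, 0.1794]), (364, [0.5396, 0.1052, 0.179])]
166 [(357, [0.546, 0.0937, 0.1724]), (364, [0.5418, 0.1064, 0.1736])]
169 [(357, [0.5445, 0.0936, 0.1638]), (364, [0.5443, 0.1078, 0.1685])]
172 [(357, [0.5456, 0.0944, 0.1574]), (364, [0.541, 0.1072, 0.1585])]
175 [(357, [0.5441, 0.0943, 0.1487]), (364, [0.5413, 0.1078, 0.1513])]
178 [(357, [0.5465, 0.0956, 0.1433]), (364, [0.5397, 0.1077, 0.1424])]
181 [(357, [0.5434, 0.0949, 0.133]), (364, [0.5395, 0.1082, 0.1347])]
184 [(357, [0.5439, 0.0955, 0.1257]), (364, [0.5404, 0.109, 0.1279])]
187 [(357, [0.5455, 0.0965, 0.1194]), (364, [0.5387, 0.109, 0.1186])]
190 [(357, [0.4665, 0.0695, 0.0388]), (364, [0.4637, 0.085, 0.0423])]
193 [(357, [0.5136, 0.0864, 0.074]), (364, [0.4628, 0.0853, 0.0329])]
196 [(357, [0.5243, 0.0906, 0.0757]), (364, [0.5164, 0.1033, 0.0741])]
199 [(357, [0.5353, 0.0948, 0.0779]), (364, [0.5261, 0.107, 0.075])]
stud0 pic [0.5339 0.0987 0.0782] flap [0.5756 0.0739 0.0725] bench [ 0.1764  0.2141 -0.    ]
TCP proj [358.61860533 200.21865635   1.        ]
{'K': array([[309.70691629,   0.        , 315.48499084],
       [  0.        , 309.70691629, 201.85899438],
       [  0.        ,   0.        ,   1.        ]]), 'tool_from_camera': array([[-8.08314158e-05, -9.60691117e-01, -2.77619471e-01,
         8.04881899e-02],
       [ 9.99999867e-01, -2.19254342e-04,  4.67561923e-04,
         1.21355419e-03],
       [-5.10051861e-04, -2.77619397e-01,  9.60691007e-01,
        -2.15442713e-01],
       [ 0.00000000e+00,  0.00000000e+00,  0.00000000e+00,
         1.00000000e+00]])}
```

View pics/w1.png

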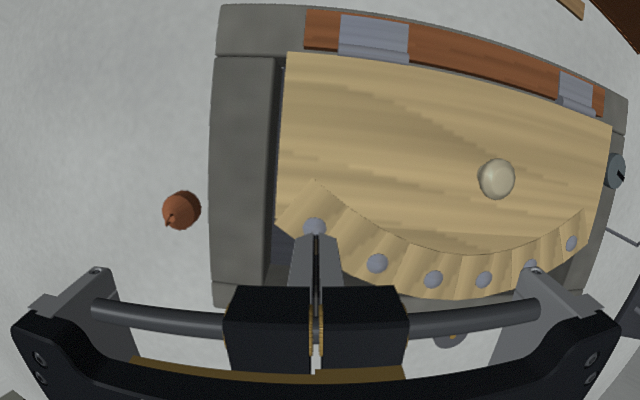

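```bash
python3 - <<'E'
from h import *
f=np.load("pics/w1.npz");d=f["d"];m=camera_model("wrist");K=m["K"];T=m["tool_from_camera"]
def pt(u,v):
    a=np.array([u-K[0,2],v-K[1,2]]);r=np.hypot(*a);th=r/K[0,0]
    X=np.r_[a/r*np.tan(th),1]*d[v,u];return (T@np.r_[X,1])[:3].round(4)
for q in[(314,226),(376,263),(432,280),(484,281),(250,130),(100,130),(306,236),(326,236),(305,240),(325,240),(305,260),(325,260),(270,300),(315,232)]:print(q,pt(*q))
E
```

```text
(314, 226) [ 0.0008  0.0002 -0.0034]
(376, 263) [-0.0308  0.0486 -0.0024]
(432, 280) [-0.0497  0.0991 -0.0013]
(484, 281) [-0.0542  0.1512 -0.003 ]
(250, 130) [ 0.0697 -0.0487  0.0196]
(100, 130) [ 0.0795 -0.2378  0.0756]
(306, 236) [ 0.0088 -0.0044 -0.0418]
(326, 236) [ 0.0086  0.0077 -0.0413]
(305, 240) [ 0.0093 -0.0048 -0.0492]
(325, 240) [ 0.009   0.0069 -0.0484]
(305, 260) [ 0.009  -0.004  -0.0745]
(325, 260) [ 0.0088  0.0061 -0.074 ]
(270, 300) [ 0.0337 -0.0108 -0.1471]
(315, 232) [-0.0038  0.001  -0.0035]
```

Both cameras agree: the real fingertips end about 41 mm above the reported TCP, and the xy position is right. Contact should therefore come at a TCP z of about 0.036. I lower gently to just past that.

```bash
python3 -m creep '[0,0,8,0,0,0,255, 0,0,16,0,0,0,255, 0,0,24,0,0,0,255, 0,0,29,0,0,0,255, 0,0,32,0,0,0,255, 0,0,34,0,0,0,255, 0,0,34,0,0,0,255]'; python3 -m creep '[0,0,1,0,0,0,255, 0,0,2,0,0,0,255, 0,0,3,0,0,0,255, 0,0,4,0,0,0,255, 0,0,5,0,0,0,255, 0,0,6,0,0,0,255, 0,0,6,0,0,0,255, 0,0,6,0,0,0,255]'; python3 - <<'E'
from cell import manip,grab_frame
import numpy as np,cv2
f=[manip.get_obs()["contact_force"]]
for i in range(4):
    p,d=grab_frame("scene");f.append(manip.get_obs()["contact_force"])
print(np.round(f,1),np.mean(f,axis=0),manip.get_obs()["position"])
s=p[120:270,260:460,::-1];cv2.imwrite("pics/scene3c.png",cv2.resize(s,None,fx=4,fy=4))
E
```

```text
time_s: 5.58
position: [0.5333, 0.0979, 0.04]
ee_rot: [-180.0, -0.0, 20.4]
contact_force: [-1.4, 0.5, 1.2]
grip_width: 0.0003
gripper_force: 0.2
time_s: 6.58
position: [0.5334, 0.0979, 0.0342]
ee_rot: [180.0, -0.0, 20.4]
contact_force: [-2.4, -0.1, 5.8]
grip_width: 0.0006
gripper_force: 2.6
[[-2.4 -0.1  5.8]
 [-2.9 -0.9  5.5]
 [-1.4 -0.9  5.7]
 [-1.7 -0.1  4.5]
 [-2.2 -0.9  4.2]] [-2.11883626 -0.56243433  5.14183121] [0.53339039 0.09788282 0.03422508]
```

View pics/scene3c.png

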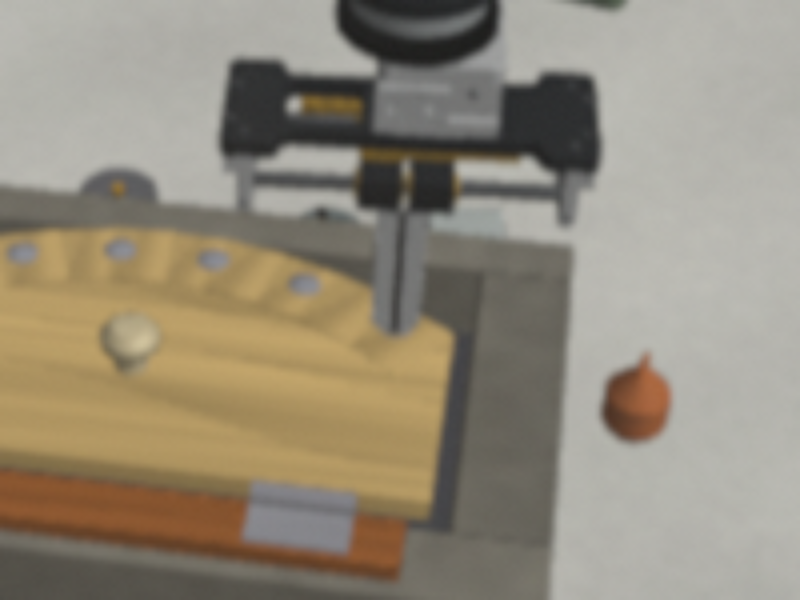

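Stud5 (crop 397,330) is under the fingertip with about 5 N, and the flap has dipped slightly. Contact height is a TCP z of about 0.040. I hop to stud4.

```bash
cat > f.py <<'E'
from cell import manip,grab_frame
import numpy as np
f=[]
for i in range(3):
    p,d=grab_frame("scene");f.append(manip.get_obs()["contact_force"])
print(np.mean(f,axis=0).round(2),manip.get_obs()["position"].round(4))
E
python3 -m creep '[0,0,-14,0,0,0,255, -10,17,-16,0,0,0,255, -20,33,-16,0,0,0,255, -30,50,-16,0,0,0,255, -30,50,-11,0,0,0,255, -30,50,-7,0,0,0,255, -30,50,-5,0,0,0,255, -30,50,-3,0,0,0,255, -30,50,-2,0,0,0,255, -30,50,-2,0,0,0,255]'; python3 f.py
```

```text
time_s: 8.02
position: [0.5223, 0.0408, 0.036]
ee_rot: [-180.0, 0.0, 20.4]
contact_force: [-2.4, -0.5, 2.6]
grip_width: -0.0
gripper_force: 1.3
[-1.75 -0.2   2.33] [0.5224 0.0408 0.036 ]
```

Stud4 was touched with about 2.3 N. On to stud3.

```bash
python3 -m creep '[0,0,-13,0,0,0,255, -6,17,-16,0,0,0,255, -12,34,-16,0,0,0,255, -17,51,-16,0,0,0,255, -17,51,-11,0,0,0,255, -17,51,-6,0,0,0,255, -17,51,-3,0,0,0,255, -17,51,-1,0,0,0,255, -17,51,0,0,0,0,255, -17,51,0,0,0,0,255]'; python3 f.py
```

```text
time_s: 9.43
position: [0.5241, -0.0128, 0.036]
ee_rot: [-180.0, 0.0, 20.4]
contact_force: [-2.1, 0.9, 1.8]
grip_width: 0.0008
gripper_force: 1.1
[-2.    0.31  2.74] [ 0.5243 -0.0129  0.0361]
```

```bash
python3 -m creep '[0,0,-13,0,0,0,255, -2,17,-16,0,0,0,255, -4,34,-16,0,0,0,255, -5,51,-16,0,0,0,255, -5,51,-11,0,0,0,255, -5,51,-6,0,0,0,255, -5,51,-3,0,0,0,255, -5,51,-1,0,0,0,255, -5,51,0,0,0,0,255, -5,51,0,0,0,0,255]'; python3 f.py
```

```text
time_s: 10.82
position: [0.5372, -0.0623, 0.036]
ee_rot: [-180.0, 0.0, 20.4]
contact_force: [-2.0, -0.2, 2.5]
grip_width: 0.0008
gripper_force: 1.1
[-1.66  0.29  2.12] [ 0.5375 -0.0625  0.0361]
```

```bash
python3 -m creep '[0,0,-13,0,0,0,255, 3,17,-16,0,0,0,255, 6,35,-16,0,0,0,255, 8,53,-16,0,0,0,255, 8,53,-11,0,0,0,255, 8,53,-6,0,0,0,255, 8,53,-3,0,0,0,255, 8,53,-1,0,0,0,255, 8,53,0,0,0,0,255, 8,53,0,0,0,0,255]'; python3 f.py
```

```text
time_s: 12.22
position: [0.5631, -0.1093, 0.0361]
ee_rot: [-180.0, 0.0, 20.4]
contact_force: [-2.4, 1.2, 2.3]
grip_width: 0.0003
gripper_force: 1.3
[-1.95  0.38  2.34] [ 0.5634 -0.1093  0.0361]
```

```bash
python3 -m creep '[0,0,-13,0,0,0,255, 7,18,-16,0,0,0,255, 14,36,-16,0,0,0,255, 21,54,-16,0,0,0,255, 21,54,-11,0,0,0,255, 21,54,-6,0,0,0,255, 21,54,-3,0,0,0,255, 21,54,-1,0,0,0,255, 21,54,0,0,0,0,255, 21,54,0,0,0,0,255]'; python3 f.py
```

```text
time_s: 13.62
position: [0.6015, -0.1525, 0.0361]
ee_rot: [-180.0, 0.0, 20.4]
contact_force: [-2.3, 1.9, 4.0]
grip_width: 0.0007
gripper_force: 1.8
[-2.54  1.65  4.11] [ 0.602  -0.1527  0.0362]
```

All six heads have been touched. I lift away and check the scene.

```bash
python3 -m creep '[0,0,-5,0,0,0,255, 0,0,-15,0,0,0,255, 0,0,-40,0,0,0,255, 0,0,-70,0,0,0,255, 0,0,-100,0,0,0,255, 0,0,-120,0,0,0,255, 0,0,-120,0,0,0,255, 0,0,-120,0,0,0,255, 0,0,-120,0,0,0,255, 0,0,-120,0,0,0,255]'; python3 f.py; python3 - <<'E'
from cell import grab_frame
import cv2
p,_=grab_frame("scene");cv2.imwrite("pics/end.png",p[:,:,::-1])
E
```

```text
time_s: 15.02
position: [0.6012, -0.1526, 0.1546]
ee_rot: [-179.9, 0.1, 20.4]
contact_force: [-1.3, -0.4, -0.6]
grip_width: 0.0006
gripper_force: 0.0
[ 0.3  -0.03  0.31] [ 0.6017 -0.1528  0.1554]
```

View pics/end.png

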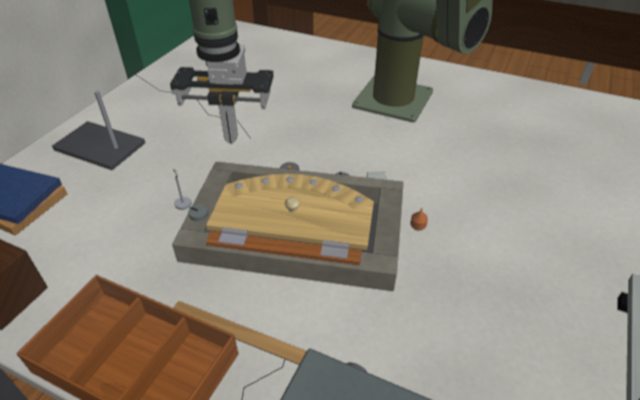

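The flap is level, with the heads back at their first pixels (359,199 to 239,186). The bob (419,219), hanger (182,203) and the other loose things have not moved.

```bash
python3 -c "from cell import manip;print(manip.job_done())"
```

```text
the job is handed in; nothing more can be done
None
```

I touched all six screw heads in order from the bob's end (stud5 to stud0) at about 2–5 N each, the last picture shows the flap level and the loose things unmoved, and I handed the job in; no verdict came back.

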